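# Take a contactless temperature reading at a bath valve

### The arm

A 7-joint arm with a two-finger parallel gripper is mounted at the origin on the work surface. World frame = base frame: x ahead of the robot, y to its left, z up, the work surface at z = 0. Lengths are in m, angles in degrees, forces in N, time in s.
With the tool pointing down it reaches from about 0.4 to 0.85 m from the base axis. Payload 4.4 kg.
Tool frame: the origin (TCP) lies midway between the tips of the shut fingers; the grasp point (between the pads) lies 19 mm behind it; z points along the fingers, y is the line along which they close (so a half turn about z gives the same grasp; the last joint's range is limited). The gripper opens to 94 mm and grips with 3 to 60 N. Pads are 16 mm wide; open, the fingers measure 119 mm over their backs; the gripper's body (75 mm by 177 mm) begins 78 mm behind the grasp point.
Start: joints at [-81.062, 36.005, 2.206, 86.941, -1.547, 57.084, -1.146], TCP at [0.143, 0.634, 0.205] pointing down, gripper open.
Joint ranges: [-175.42, 175.42], [-21.48, 121.26], [-71.46, 75.88], [10.55, 141.38], [-63.04, 243.04], [13.31, 113.54], [-168.57, 168.57]. Speed limits (degrees/s): [147.25, 147.25, 180, 180, 180, 180, 180].

### API

Orientations are given as [roll, pitch, yaw] about the fixed x, y, z axes, in that order (R = Rz(yaw) Ry(pitch) Rx(roll)).
In Python, from workcell import arm gives the robot as it stands.
- The arm moves only by the tool apply_moves, never from a script. Its argument "rows" is a list of rows, each an object of numbers: "grip": the closure, from -1 (fully open) to 1 (shut); "tx", "ty", "tz": the shift along the tool's x, y, z in units of 25 mm (1.0 is 25 mm); "wx", "wy", "wz": the turn, a rotation vector about the tool's x, y, z in units of 0.12 rad (1.0 is 0.12 rad). A call has 1 to 12 rows; each row shifts and turns the commanded pose from where the row before left it, along the tool's axes as they then stand; what a row does not reach is not made up. A row lasts 1/8 s, in which the tool goes at most 62.5 mm and 10.7 degrees, less where a joint would pass 70% of its speed; a pose out of reach is approached as far as the arm can. A call with a number of a shift or a turn outside -1 to 1 is refused whole. A call with a gripper value outside its range is refused whole. The fingers move at their own pace and stop on an object; the grip force is fixed at half the most. Time passes only in rows, so rows that do not move let the fingers close. It gives the time, the measured TCP pose, the force, the opening and the grip force at its end, in the units of the state.
- arm.get_obs(): the state, without advancing time (a new reading comes with each control period).
- arm.get_image(name): name is "scene" or "side" or "wrist"; returns a dict with "frame" (420x560x3 uint8, blue, green, red), "depth" (420x560 float32, m along the optical axis (not along the pixel's ray), 0 where there is no reading), "intrinsics" (3x3 intrinsics, pixels), "rvec" (rotation vector, rad) and "tvec" (3), from world to camera coordinates, as OpenCV has them; the wrist camera has in their place "tool_from_camera" (4x4, takes a point from camera to tool coordinates, whose origin is the TCP and whose axes are the flange's). Camera axes: x right, y down, z forward; pixel columns grow to the right and rows downward; lengths in m; the calibration is good to about 2 mm. A picture is of the moment at which its call begins: read the wrist's pose just before it.
- arm.hand_in(): hands the job in; it is judged then, once.
The state is a dict: "time": time; "joint_pos": joint angles; "joint_velocities": joint speeds; "joint_efforts": joint torques, N m; "position": TCP position; "tcp_rot": TCP orientation; "ft_force": force on the tool from outside, world axes, zero at the start; "torque": the same for the moment, N m; "opening": finger opening in m; "grip_force": force on a finger pad.
Only numpy, scipy, OpenCV 4.12 (cv2) and the standard library are available. Lean on these libraries where they do the work, as an engineer would, in place of code of your own. Each camera call takes 0.05 s, during which the arm holds its last target. There are 200 camera calls.

### The job

Take a temperature reading at the valve with the cross-shaped handle: first gently slide the jar standing in front of it off to either side along the ledge, by a little more than the jar's own width, without lifting or tipping it. Then pick up the thermometer wand and hold its lens about 8 cm straight out from the matt disc on the front of that valve, square to the disc and aimed at its middle, keep it still for two seconds, and lay the wand back down flat, display up, on its wooden board without dropping it. Do not touch either valve with robot, wand or jar, and leave the pump bottles on their tray as they are.

Things in the scene. Friction and masses are not known exactly. Their poses are not given: they have to be found in the camera images.
- cross_valve: chrome valve fixed on the ledge, 150 tall over all: round foot 68 diameter, upright pipe 28 diameter, level barrel 46 diameter whose axis is 80 above the ledge and runs along the valve's own x, and on top a cross-shaped handle of two bars 84 long at height 132. Origin at the centre of its foot on the ledge; z up, x points out of its front (away from the robot, yaw up to 20 degrees either way)
- cross_valve_disc (a point): centre of the matt dark disc, 36 diameter, on the front of the cross-handled valve: 40 ahead (own x) of the valve's origin and 80 above the ledge; own x points straight out of the disc
- lever_valve: the other chrome valve, same foot, barrel and disc, but with a single lever handle 72 long on top pointing to its back; origin and axes as for the cross-handled valve. The two valves may change places. Leave alone
- jar: squat white ceramic jar with a wooden lid fixed on it, 96 diameter, 84 high, with a small knob 22 diameter on the lid reaching to 96; about 0.45 kg. Too wide to grasp; stands about 130 in front of the cross-handled valve's origin. Origin at the centre of its underside, z up
- thermometer: grey straight wand lying on the board, 170 long, about 0.15 kg: handle 28 wide, 34 high, from own x = -85 to 25; head 38 wide, 34 high, to x = 75; black lens tube 24 diameter, to x = 85, its axis 17 above the underside. Origin on the underside at mid-length; x points out of the lens, z up through the display. It starts with the lens roughly towards the robot
- lens (a point): centre of the lens at the tip of the wand, 85 ahead of and 17 above the wand's origin; own x is the sighting direction
- board: flat wooden board fixed on the ledge, 220 (own x) by 110 (own y), 12 thick; origin at the centre of its underside, so its top is 12 above
- tray: round wooden tray fixed on the ledge, 210 diameter, 15 thick, carrying three pump bottles; origin at the centre of its underside
- bottle0: white pump bottle, 60 diameter, 168 tall, standing on the round tray; origin at the centre of its underside, z up. Leave alone
- bottle1: white pump bottle, 60 diameter, 153 tall, standing on the round tray; origin at the centre of its underside, z up. Leave alone
- bottle2: white pump bottle, 60 diameter, 168 tall, standing on the round tray; origin at the centre of its underside, z up. Leave alone
There are look-alikes about, which are no part of the job. There is more than one size of the thermometer; the job needs the smaller. Of the things shaped like the jar, the white one is meant.

How it is judged (in metres and radians):
On the way, in this order (a step that is already met when the one before it is completed fails the run):
1. the jar is slid aside: its centre at least 75 mm to one side of the line straight out of the cross-handled valve's disc ((y of jar in the frame of cross_valve above 0.075 m or y of jar in the frame of cross_valve below -0.075 m)), for 0.2 s.
2. jar clear and lens 50 to 110 mm from the disc, sight line within 12 mm (each way) of its centre and 0.2 rad of square to it, still (30 mm/s, 0.2 rad/s) for 1.5 s ((y of jar in the frame of cross_valve above 0.075 m or y of jar in the frame of cross_valve below -0.075 m) and x of cross_valve_disc in the frame of lens between 0.05 and 0.11 m and y of cross_valve_disc in the frame of lens between -0.012 and 0.012 m and z of cross_valve_disc in the frame of lens between -0.012 and 0.012 m and angle between the x axis of lens and the x axis of cross_valve_disc, either way round below 0.2 rad and linear speed of thermometer below 0.03 m/s and angular speed of thermometer below 0.2 rad/s), for 1.5 s.
At the end, for the whole second after the job is handed in: The wand lies flat and still on the board (display up, its origin within 100 mm along and 55 mm across of the board's centre, tilt under 0.1 rad), let go; the jar stands upright and still with its centre at least 75 mm to one side of the line straight out of the cross-handled valve's disc ((y of jar in the frame of cross_valve above 0.075 m or y of jar in the frame of cross_valve below -0.075 m) and angle between each of jar, thermometer's own z axis and vertical below 0.1 rad and linear speed of each of jar, thermometer below 0.02 m/s and x of thermometer in the frame of board between -0.1 and 0.1 m and y of thermometer in the frame of board between -0.055 and 0.055 m and z of thermometer in the frame of board between 0.008 and 0.017 m); the robot touches nothing.
It fails at once if jar lifted (over 20 mm), tipped (over 0.3 rad) or shoved (over 0.4 m/s) (height (world z) of jar above 0.02 m or angle between jar's own z axis and vertical above 0.3 rad or linear speed of jar above 0.4 m/s).
It fails at once if a valve touched by robot, wand or jar (contact force between any of the arm, the fingers, thermometer, jar and cross_valve above 1 N or contact force between any of the arm, the fingers, thermometer, jar and lever_valve above 1 N).
It fails at once if wand let fall: faster than 0.6 m/s while the fingers do not hold it (contact force between the fingers and thermometer below 0.05 N and linear speed of thermometer above 0.6 m/s).
It fails at once if a pump bottle moved over 20 mm or tipped over 0.3 rad (distance of any of bottle0, bottle1, bottle2 from where it was at the start of the episode above 0.02 m or angle between any of bottle0, bottle1, bottle2's own z axis and vertical above 0.3 rad).
It also fails if it takes over 72 s, if anything falls off the work surface, if the arm or the gripper's body presses on something with over 40 N, if the wrist force passes 120 N, or if a joint passes its speed limit or range.

## Working session

There is one attempt and no reset: what is moved stays moved. The work goes in short steps, Python scripts to look and compute and a tool call to move; the robot and the scene stay as the last step left them, time stands still between calls to the robot, and variables do not carry over. Pictures are saved under pics/ and viewed, at most 10 in all, crops included, and the job is handed in when it is done.

Besides the shell and the picture viewer there is one more tool, called after ">>>" as name([rows], argument=value, ...), one row to a line, values as JSON. apply_moves: Moves the arm, as the interface text tells. Shifts and turns lie within -1 to 1; 1 stands for 25 mm of shift or 0.12 rad of turn. Its arguments: {"type":"object","properties":{"rows":{"type":"array"}},"required":["rows"]}

```bash
mkdir -p pics; ls; cat > h.py <<'E'
import numpy as np, cv2
from workcell import arm
from scipy.spatial.transform import Rotation as Ro
def world(im, T=None):
    K=im["intrinsics"]; d=im["depth"]; v,u=np.indices(d.shape)
    p=np.stack([(u-K[0,2])/K[0,0]*d,(v-K[1,2])/K[1,1]*d,d],-1)
    if "rvec" in im:
        R=cv2.Rodrigues(np.array(im["rvec"],float))[0]
        return (p-np.ravel(im["tvec"]))@R
    M=T@np.array(im["tool_from_camera"])
    return p@M[:3,:3].T+M[:3,3]
def tool():
    o=arm.get_obs(); T=np.eye(4); T[:3,:3]=Ro.from_euler('xyz',o["tcp_rot"],degrees=True).as_matrix(); T[:3,3]=o["position"]; return T
E
python3 - <<'E'
from h import *
o=arm.get_obs(); print(o)
T=tool()
for n in("scene","side","wrist"):
    im=arm.get_image(n); cv2.imwrite(f"pics/{n}0.png",im["frame"]); np.savez(f"{n}0.npz",f=im["frame"],w=world(im,T),d=im["depth"])
    if n=="wrist":print(im["tool_from_camera"])
    else: print(n, -cv2.Rodrigues(np.array(im["rvec"],float))[0].T@np.ravel(im["tvec"]))
E
```

```text
pics
{'time': 0.0, 'joint_pos': array([-81.06339504,  36.0570722 ,   2.20259212,  86.99572565,
        -1.54815707,  57.08162143,  -1.14589095]), 'joint_velocities': array([-0.03173706,  0.0439963 ,  0.05280903,  0.10358869, -0.02422242,
       -0.09777854,  0.00777611]), 'joint_efforts': array([-1.51693389e-04, -5.49721026e+01,  1.14314474e+00, -1.86641407e+01,
       -5.23107243e-02,  2.35090381e-02,  1.58122066e-04]), 'position': array([0.14279587, 0.6334512 , 0.20457649]), 'tcp_rot': array([-1.79895247e+02,  3.04992681e-04,  1.67292704e+02]), 'ft_force': array([-0.07198963, -0.24581223,  0.23226516]), 'torque': array([-0.04258444,  0.0008463 , -0.01058572]), 'grip_force': 0.0, 'opening': 0.0938138415528172}
scene [ 1.60404024 -0.65550618  1.04679915]
side [ 0.09406655 -1.42262593  0.98510848]
[[ 4.02570043e-04 -9.68503908e-01 -2.48998029e-01  7.16589273e-02]
 [ 9.99999919e-01  3.87454669e-04  1.09714320e-04 -8.12546043e-04]
 [-9.78329856e-06 -2.48998053e-01  9.68503985e-01 -1.79751541e-01]
 [ 0.00000000e+00  0.00000000e+00  0.00000000e+00  1.00000000e+00]]
```

View pics/scene0.png

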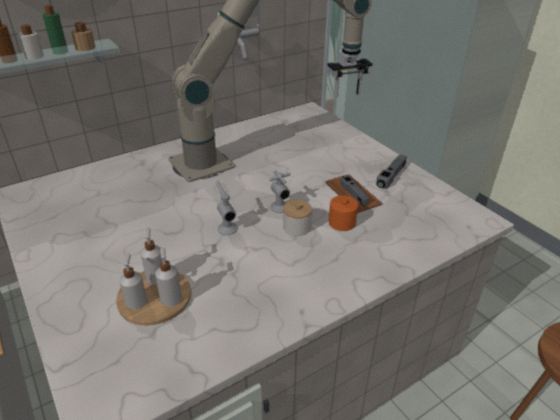

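View pics/side0.png

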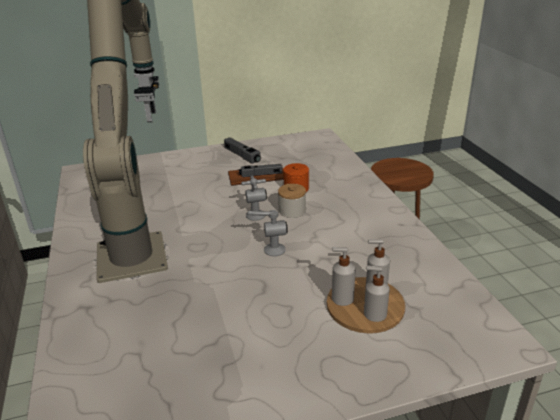

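The scene view shows the cross valve near (281,190) with the white jar in front at (297,218). The lever valve is at (227,210) and the pump tray at (153,290). 

Look-alikes:
- **Wands:** one on the board at (352,189), and a bigger one off the board at (392,170). I choose the one on the board.
- **Jars:** white at (297,218) and orange at (343,212). I choose the white one.

I'll check both choices in a close crop and measure.

```bash
python3 - <<'E'
from h import *
s=np.load("scene0.npz"); t=np.load("side0.npz")
a=cv2.resize(s["f"][140:250,190:420],(800,383),interpolation=cv2.INTER_CUBIC)
b=cv2.resize(t["f"][130:265,210:325],(0,0),fx=1.6,fy=1.6)
cv2.imwrite("pics/crop.png",a)
for nm,z in(("scene",s),("side",t)):
    w=z["w"]; f=z["f"].astype(int); hsv=cv2.cvtColor(z["f"],cv2.COLOR_BGR2HSV)
    m=((w[...,2]>.006)&(w[...,2]<.2)&(w[...,0]>.25)&(w[...,0]<1.2)&(abs(w[...,1])<.8)&(z["d"]>0)).astype(np.uint8)
    n,l,st,c=cv2.connectedComponentsWithStats(m)
    for i in range(1,n):
        if st[i,4]<60: continue
        p=w[l==i]; print(nm,c[i].round(),st[i,4],p.min(0).round(3),p.max(0).round(3),np.median(hsv[l==i],0))
E
```

```text
scene [391. 171.] 498 [0.426 0.488 0.006] [0.556 0.71  0.053] [110.   10.   68.5]
scene [291. 207.] 1407 [0.33  0.048 0.006] [0.611 0.204 0.15 ] [ 16.  14. 128.]
scene [349. 201.] 1767 [0.39  0.195 0.006] [0.673 0.464 0.099] [ 11. 147. 108.]
scene [226. 212.] 557 [ 0.268 -0.138  0.006] [ 0.483 -0.006  0.155] [113.   6. 111.]
scene [152. 287.] 4166 [ 0.314 -0.535  0.006] [ 0.706 -0.327  0.188] [ 15.   20.5 122. ]
side [242. 150.] 471 [0.432 0.481 0.006] [0.552 0.704 0.052] [30. 11. 46.]
side [275. 195.] 3367 [ 0.361 -0.145  0.006] [0.667 0.454 0.153] [ 16.  31. 110.]
side [365. 293.] 4680 [ 0.494 -0.541  0.006] [ 0.703 -0.219  0.188] [ 16.  50. 123.]
```

View pics/crop.png

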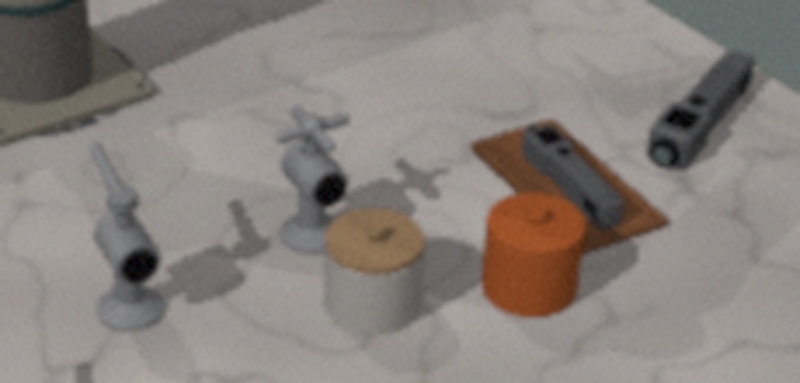

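View pics/wrist0.png

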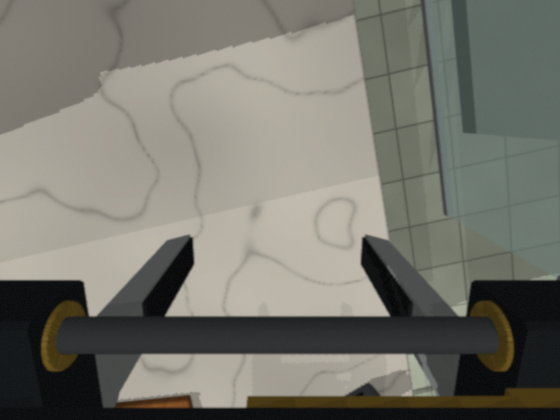

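The crop confirms the choices: the cross handle sits above the middle valve, the white jar is in front of it, and the short wand lies on the board with its display end towards the robot. The wrist view shows only ledge. Next I'll fit the poses.

```bash
cat > fit.py <<'E'
from h import *
def circ(p):
    A=np.c_[2*p[:,:2],np.ones(len(p))]; c=np.linalg.lstsq(A,(p[:,:2]**2).sum(1),rcond=None)[0]
    return c[:2].round(4),round(float(np.sqrt(c[2]+c[0]**2+c[1]**2)),4)
def rect(p):
    r=cv2.minAreaRect((p[:,:2]*1000).astype(np.float32)); return r
E
python3 - <<'E'
from fit import *
for n in("scene","side"):
    z=np.load(n+"0.npz"); w=z["w"]; f=z["f"]; hsv=cv2.cvtColor(f,cv2.COLOR_BGR2HSV); H,S,V=[hsv[...,i].astype(int) for i in range(3)]
    ok=z["d"]>0; X,Y,Z=w[...,0],w[...,1],w[...,2]
    R=lambda x0,x1,y0,y1,z0,z1: ok&(X>x0)&(X<x1)&(Y>y0)&(Y<y1)&(Z>z0)&(Z<z1)
    # jar lids
    for nm,r in(("white",R(.45,.65,.03,.2,.078,.092)),("orange",R(.5,.72,.2,.34,.078,.092))):
        p=w[r]; 
        print(n,nm,len(p),rect(p) if len(p)>5 else 0)
    for nm,r in(("whiteside",R(.5,.65,.03,.2,.02,.075)),("orangeside",R(.5,.72,.2,.34,.02,.075))):
        p=w[r]; print(n,nm,len(p),circ(p))
    # wand
    p=w[R(.35,.65,.2,.48,.036,.06)&(S<70)]; print(n,"wand",len(p),rect(p),np.median(p[:,2]))
    p=w[R(.35,.68,.2,.48,.006,.02)&(S>90)]; print(n,"board",len(p),rect(p),np.median(p[:,2]))
    # valves
    for nm,y0,y1 in(("cross",.06,.22),("lever",-.15,.03)):
        r=R(.33,.52,y0,y1,.055,.105); k=r&(V<50)
        p=w[k]; print(n,nm,"disc",len(p),p.mean(0).round(4) if len(p) else 0, np.argwhere(k).mean(0))
        q=w[R(.33,.52,y0,y1,.06,.11)]; 
        print("   barrel",len(q),rect(q))
        q=w[R(.33,.52,y0,y1,.006,.05)]; print("   foot+pipe",len(q),rect(q))
        q=w[R(.28,.52,y0,y1,.122,.16)]; print("   handle",len(q),rect(q))
E
```

```text
scene white 445 ((539.5765380859375, 136.18130493164062), (161.21795654296875, 152.57418823242188), 78.33345031738281)
scene orange 377 ((621.0650634765625, 246.34400939941406), (94.48381805419922, 99.60884094238281), 84.66613006591797)
scene whiteside 394 (array([0.5366, 0.1423]), 0.0892)
scene orangeside 324 (array([0.6231, 0.2451]), 0.0449)
scene wand 245 ((518.608642578125, 379.498779296875), (33.58687973022461, 173.32769775390625), 82.37166595458984) 0.04575955427908054
scene board 476 ((558.4910278320312, 352.18206787109375), (195.6479034423828, 327.02825927734375), 54.87759780883789) 0.01237947512759981
scene cross disc 52 [0.4674 0.1053 0.0827] [194.05769231 284.36538462]
   barrel 254 ((461.11962890625, 107.33638000488281), (50.99769592285156, 124.14962005615234), 82.31526184082031)
   foot+pipe 150 ((425.5424499511719, 138.63967895507812), (151.7466278076172, 187.32037353515625), 89.8836669921875)
   handle 129 ((429.43695068359375, 109.91987609863281), (61.38225555419922, 59.13572692871094), 38.822105407714844)
scene lever disc 66 [ 0.4737 -0.1134  0.0818] [215.92424242 22
[... 1100 characters left out ...]
9871215820312)
   foot+pipe 152 ((440.50885009765625, 98.38291931152344), (57.43396759033203, 166.94654846191406), 79.87080383300781)
   handle 127 ((427.0200500488281, 107.32554626464844), (62.193668365478516, 62.807071685791016), 42.73507308959961)
side lever disc 0 0 [nan nan]
   barrel 337 ((440.2220458984375, -115.17097473144531), (42.06548309326172, 69.1838150024414), 79.82772064208984)
   foot+pipe 199 ((429.508544921875, -98.62022399902344), (93.32240295410156, 154.68521118164062), 86.29280853271484)
   handle 156 ((404.0249328613281, -111.02556610107422), (32.93164825439453, 87.7258071899414), 87.44161224365234)<stdin>:18: RuntimeWarning: Mean of empty slice.
  ret = um.true_divide(
```

>>> apply_moves([
  {"wz":-1,"tz":-0.5,"grip":1},
  {"tx":-1,"ty":-0.75,"tz":-0.5,"grip":1},
  {"tx":-1,"ty":-0.75,"tz":-0.5,"grip":1},
  {"tx":-1,"ty":-0.75,"tz":-0.5,"grip":1},
  {"tx":-1,"ty":-0.75,"tz":-0.5,"grip":1},
  {"tx":-1,"ty":-0.75,"tz":-0.5,"grip":1},
  {"tx":-1,"ty":-0.75,"tz":-0.5,"grip":1},
  {"tx":-1,"ty":-0.75,"tz":-0.5,"grip":1},
  {"tx":-1,"ty":-0.75,"grip":1},
  {"tx":-1,"ty":-0.75,"grip":1},
  {"tx":-1,"ty":-0.75,"grip":1},
  {"tx":-1,"ty":-0.75,"grip":1},
])

```text
invalid input
```

>>> apply_moves([
  {"tx":-1,"ty":-0.75,"grip":1},
  {"tx":-1,"ty":-0.75,"grip":1},
  {"tx":-1,"ty":-0.75,"grip":1},
  {"tx":-1,"ty":-0.75,"grip":1},
  {"tx":-0.7,"ty":-0.75,"grip":1},
  {"grip":1},
  {"grip":1},
  {"grip":1},
])

```text
invalid input
```

```bash
python3 - <<'E'
from h import *
T=tool(); im=arm.get_image("wrist"); cv2.imwrite("pics/w1.png",im["frame"]); np.savez("w1.npz",f=im["frame"],w=world(im,T),d=im["depth"])
print(T.round(3),im["intrinsics"])
E
```

```text
[[-0.976  0.22  -0.     0.143]
 [ 0.22   0.976 -0.001  0.634]
 [-0.    -0.001 -1.     0.205]
 [ 0.     0.     0.     1.   ]] [[341.16861693   0.         277.00349911]
 [  0.         341.16861693 205.33202897]
 [  0.           0.           1.        ]]
```

View pics/w1.png

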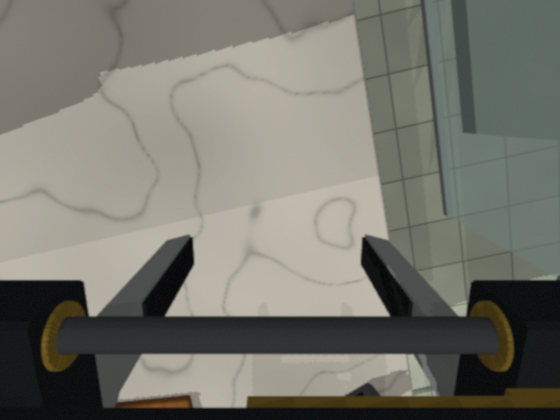

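The picture is the same as before: both move calls were refused, so the arm is still at its start. I'll give every field in each row.

>>> apply_moves([
  {"tx":0,"ty":0,"tz":-0.5,"wx":0,"wy":0,"wz":-1,"grip":1},
  {"tx":-1,"ty":-0.75,"tz":-0.5,"wx":0,"wy":0,"wz":0,"grip":1},
  {"tx":-1,"ty":-0.75,"tz":-0.5,"wx":0,"wy":0,"wz":0,"grip":1},
  {"tx":-1,"ty":-0.75,"tz":-0.5,"wx":0,"wy":0,"wz":0,"grip":1},
  {"tx":-1,"ty":-0.75,"tz":-0.5,"wx":0,"wy":0,"wz":0,"grip":1},
  {"tx":-1,"ty":-0.75,"tz":-0.5,"wx":0,"wy":0,"wz":0,"grip":1},
  {"tx":-1,"ty":-0.75,"tz":-0.5,"wx":0,"wy":0,"wz":0,"grip":1},
  {"tx":-1,"ty":-0.75,"tz":-0.5,"wx":0,"wy":0,"wz":0,"grip":1},
  {"tx":-1,"ty":-0.75,"tz":0,"wx":0,"wy":0,"wz":0,"grip":1},
  {"tx":-1,"ty":-0.75,"tz":0,"wx":0,"wy":0,"wz":0,"grip":1},
  {"tx":-1,"ty":-0.75,"tz":0,"wx":0,"wy":0,"wz":0,"grip":1},
  {"tx":-1,"ty":-0.75,"tz":0,"wx":0,"wy":0,"wz":0,"grip":1},
])

```text
time: 1.7
position: [0.3962, 0.4001, 0.3054]
tcp_rot: [-180.0, -0.0, 174.2]
ft_force: [-0.5, 0.2, 0.5]
opening: 0.0005
grip_force: 0.0
```

>>> apply_moves([
  {"tx":-1,"ty":-1,"tz":0,"wx":0,"wy":0,"wz":0,"grip":1},
  {"tx":-1,"ty":-1,"tz":0,"wx":0,"wy":0,"wz":0,"grip":1},
  {"tx":-1,"ty":-1,"tz":0,"wx":0,"wy":0,"wz":0,"grip":1},
  {"tx":-1,"ty":-1,"tz":0,"wx":0,"wy":0,"wz":0,"grip":1},
  {"tx":-1,"ty":-1,"tz":0,"wx":0,"wy":0,"wz":0,"grip":1},
  {"tx":-1,"ty":-1,"tz":0,"wx":0,"wy":0,"wz":0,"grip":1},
  {"tx":-1,"ty":-0.9,"tz":0,"wx":0,"wy":0,"wz":0,"grip":1},
  {"tx":0,"ty":0,"tz":0,"wx":0,"wy":0,"wz":0,"grip":1},
  {"tx":0,"ty":0,"tz":0,"wx":0,"wy":0,"wz":0,"grip":1},
])

```text
time: 2.82
position: [0.5514, 0.2125, 0.3052]
tcp_rot: [180.0, -0.1, 174.2]
ft_force: [-0.6, 0.7, 0.1]
opening: 0.0005
grip_force: 0.0
```

```bash
python3 - <<'E'
from h import *
T=tool(); im=arm.get_image("wrist"); cv2.imwrite("pics/w2.png",im["frame"]); np.savez("w2.npz",f=im["frame"],w=world(im,T),d=im["depth"],T=T,M=im["tool_from_camera"])
print(T[:3,3].round(4))
E
```

```text
[0.5514 0.2125 0.3052]
```

View pics/w2.png

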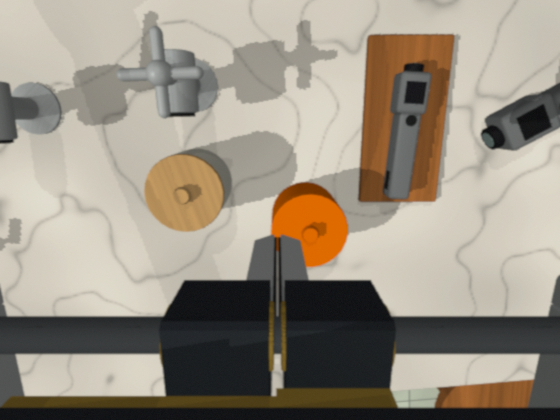

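The wrist view shows the cross handle at (160,72), the white jar lid at (184,192) and the orange jar at (310,228). The wand on the board runs from (413,68) to (397,195), lens up towards the robot, and the big wand is at (525,115). Now I'll fit poses from this view.

```bash
python3 - <<'E'
from fit import *
z=np.load("w2.npz"); w=z["w"]; f=z["f"]; hsv=cv2.cvtColor(f,cv2.COLOR_BGR2HSV); H,S,V=[hsv[...,i].astype(int) for i in range(3)]
ok=z["d"]>0; X,Y,Z=w[...,0],w[...,1],w[...,2]
def box(u0,u1,v0,v1):
    m=np.zeros(ok.shape,bool); m[v0:v1,u0:u1]=1; return m&ok
def line(r): # long axis yaw
    (cx,cy),(a,b),t=r; return round(cx,1),round(cy,1),round(a,1),round(b,1),round(t if a>b else t+90,2)
def edge(p): return cv2.convexHull((p[:,:2]*1000).astype(np.float32))
p=w[box(130,235,145,240)&(Z>.07)&(Z<.09)]; print("jar",cv2.minEnclosingCircle(edge(p)),np.median(p[:,2]))
p=w[box(265,355,180,270)&(Z>.07)&(Z<.09)]; print("orange",cv2.minEnclosingCircle(edge(p)))
m=box(360,440,55,205)&(Z>.038)&(S<90); p=w[m]; print("wand",line(rect(p)),np.median(p[:,2]))
u=np.argwhere(m); 
h=m.copy();h[:112]=0; p=w[h]; print("handle",line(rect(p)))
p=w[box(350,470,25,215)&(S>90)&(abs(Z-.012)<.006)|m]; print("board",line(rect(p)))
# handle cross
p=w[box(110,210,20,100)&(Z>.12)&(Z<.145)]; print("cross",line(rect(p)),cv2.minEnclosingCircle(edge(p)),p.mean(0))
d=p[:,:2]-p[:,:2].mean(0); a=np.arctan2(d[:,1],d[:,0])[np.hypot(*d.T)>.02]; print("bar yaw",np.degrees(np.angle(np.exp(4j*a).mean())/4))
# barrel
p=w[box(160,205,45,120)&(Z>.09)&(Z<.11)]; print("barrel",line(rect(p)),len(p))
q=p-p.mean(0); print(np.degrees(np.arctan2(*np.linalg.svd(q[:,:2])[2][0][::-1])))
for yb in np.arange(p[:,0].min(),p[:,0].max(),.004):
    r=p[abs(p[:,0]-yb)<.003]; print(yb.round(3),r[:,1].min().round(4),r[:,1].max().round(4),r[:,2].max().round(3))
# foot
p=w[box(160,225,40,120)&(Z>.006)&(Z<.03)]; print("foot",line(rect(p)),p[:,0].min(),p[:,0].max(),p[:,1].max())
E
```

```text
jar ((556.943115234375, 98.65829467773438), 48.07657241821289) 0.0844921144130803
orange ((619.23779296875, 245.56588745117188), 47.89120101928711)
wand (516.1, 380.4, 36.6, 168.7, 170.13) 0.046314917828669144
handle (544.3, 378.1, 32.0, 111.8, 171.56)
board (503.5, 388.4, 108.6, 218.0, 174.43)
cross (427.3, 110.9, 61.5, 62.1, 130.5) ((427.02520751953125, 111.08500671386719), 41.394203186035156) [0.42343829 0.1128131  0.13818641]
bar yaw -3.966386592599672
barrel (433.7, 119.3, 26.0, 68.4, 173.4) 1267
-5.57557899024731
0.399 0.1105 0.1322 0.104
0.403 0.1093 0.1333 0.105
0.407 0.1093 0.1331 0.105
0.411 0.1099 0.1331 0.105
0.415 0.1116 0.1323 0.105
0.419 0.1154 0.1262 0.105Traceback (most recent call last):
  File "<stdin>", line 22, in <module>
    return umr_minimum(a, axis, None, out, keepdims, initial, where)
ValueError: zero-size array to reduction operation minimum which has no identity
```

>>> apply_moves([
  {"tx":-0.34,"ty":-0.75,"tz":1,"wx":0,"wy":0,"wz":0,"grip":1},
  {"tx":-0.34,"ty":-0.75,"tz":1,"wx":0,"wy":0,"wz":0,"grip":1},
  {"tx":0,"ty":0,"tz":1,"wx":0,"wy":0,"wz":0,"grip":1},
  {"tx":0,"ty":0,"tz":1,"wx":0,"wy":0,"wz":0,"grip":1},
  {"tx":0,"ty":0,"tz":1,"wx":0,"wy":0,"wz":0,"grip":1},
  {"tx":0,"ty":0,"tz":1,"wx":0,"wy":0,"wz":0,"grip":1},
  {"tx":0,"ty":0,"tz":1,"wx":0,"wy":0,"wz":0,"grip":1},
  {"tx":0,"ty":0,"tz":1,"wx":0,"wy":0,"wz":0,"grip":1},
  {"tx":0,"ty":0,"tz":1,"wx":0,"wy":0,"wz":0,"grip":1},
  {"tx":0,"ty":0,"tz":1,"wx":0,"wy":0,"wz":0,"grip":1},
  {"tx":0,"ty":0,"tz":0.9,"wx":0,"wy":0,"wz":0,"grip":1},
  {"tx":0,"ty":0,"tz":0,"wx":0,"wy":0,"wz":0,"grip":1},
])

```text
time: 4.38
position: [0.5633, 0.1737, 0.0316]
tcp_rot: [-180.0, -0.2, 174.3]
ft_force: [-0.5, 0.5, 0.5]
opening: 0.0003
grip_force: 0.0
```

>>> apply_moves([
  {"tx":0,"ty":-0.3,"tz":0,"wx":0,"wy":0,"wz":0,"grip":1},
  {"tx":0,"ty":-0.3,"tz":0,"wx":0,"wy":0,"wz":0,"grip":1},
  {"tx":0,"ty":-0.4,"tz":0,"wx":0,"wy":0,"wz":0,"grip":1},
  {"tx":0,"ty":-0.45,"tz":0,"wx":0,"wy":0,"wz":0,"grip":1},
  {"tx":0,"ty":-0.45,"tz":0,"wx":0,"wy":0,"wz":0,"grip":1},
  {"tx":0,"ty":-0.45,"tz":0,"wx":0,"wy":0,"wz":0,"grip":1},
  {"tx":0,"ty":-0.45,"tz":0,"wx":0,"wy":0,"wz":0,"grip":1},
  {"tx":0,"ty":-0.45,"tz":0,"wx":0,"wy":0,"wz":0,"grip":1},
  {"tx":0,"ty":-0.45,"tz":0,"wx":0,"wy":0,"wz":0,"grip":1},
  {"tx":0,"ty":-0.45,"tz":0,"wx":0,"wy":0,"wz":0,"grip":1},
  {"tx":0,"ty":-0.4,"tz":0,"wx":0,"wy":0,"wz":0,"grip":1},
  {"tx":0,"ty":-0.25,"tz":0,"wx":0,"wy":0,"wz":0,"grip":1},
])

```text
time: 5.88
position: [0.5526, 0.0521, 0.0328]
tcp_rot: [-180.0, -0.0, 174.1]
ft_force: [-0.1, 3.7, 2.4]
opening: 0.0003
grip_force: 2.0
```

```bash
cat > jar.py <<'E'
from fit import *
for n in("scene","side"):
    im=arm.get_image(n); w=world(im); X,Y,Z=w[...,0],w[...,1],w[...,2]; hsv=cv2.cvtColor(im["frame"],cv2.COLOR_BGR2HSV)
    m=((im["depth"]>0)&(X>.48)&(X<.66)&(Y>-.12)&(Y<.16)&(Z>.079)&(Z<.091)&(hsv[...,1]>50)).astype(np.uint8)
    k,l,s,c=cv2.connectedComponentsWithStats(m)
    i=1+s[1:,4].argmax(); p=w[l==i]; print(n,s[i,4],cv2.minEnclosingCircle((p[:,:2]*1000).astype(np.float32)))
    cv2.imwrite(f"pics/{n}_j.png",im["frame"])
E
python3 jar.py
```

```text
scene 377 ((543.45361328125, -6.421907424926758), 50.54132080078125)
side 357 ((538.4793701171875, -11.28702449798584), 51.12784194946289)
```

>>> apply_moves([
  {"tx":0,"ty":0.6,"tz":0,"wx":0,"wy":0,"wz":0,"grip":1},
  {"tx":0,"ty":0,"tz":-1,"wx":0,"wy":0,"wz":0,"grip":1},
  {"tx":0,"ty":0,"tz":-1,"wx":0,"wy":0,"wz":0,"grip":1},
  {"tx":0,"ty":0,"tz":-1,"wx":0,"wy":0,"wz":0,"grip":1},
  {"tx":0,"ty":0,"tz":-1,"wx":0,"wy":0,"wz":0,"grip":1},
  {"tx":0,"ty":0,"tz":-1,"wx":0,"wy":0,"wz":0.45,"grip":1},
  {"tx":0.22,"ty":1,"tz":-0.5,"wx":0,"wy":0,"wz":0,"grip":1},
  {"tx":0.22,"ty":1,"tz":0,"wx":0,"wy":0,"wz":0,"grip":-1},
  {"tx":0.22,"ty":1,"tz":0,"wx":0,"wy":0,"wz":0,"grip":-1},
  {"tx":0.22,"ty":1,"tz":0,"wx":0,"wy":0,"wz":0,"grip":-1},
  {"tx":0.22,"ty":1,"tz":0,"wx":0,"wy":0,"wz":0,"grip":-1},
  {"tx":0.22,"ty":1,"tz":0,"wx":0,"wy":0,"wz":0,"grip":-1},
])

```text
time: 7.48
position: [0.5443, 0.2229, 0.17]
tcp_rot: [-179.9, -0.1, 171.1]
ft_force: [-1.1, -0.6, 0.2]
opening: 0.0471
grip_force: 0.0
```

>>> apply_moves([
  {"tx":0.22,"ty":1,"tz":0,"wx":0,"wy":0,"wz":0,"grip":-1},
  {"tx":0.22,"ty":1,"tz":0,"wx":0,"wy":0,"wz":0,"grip":-1},
  {"tx":0.22,"ty":1,"tz":0,"wx":0,"wy":0,"wz":0,"grip":-1},
  {"tx":0.22,"ty":1,"tz":0,"wx":0,"wy":0,"wz":0,"grip":-1},
  {"tx":0.22,"ty":1,"tz":0,"wx":0,"wy":0,"wz":0,"grip":-1},
  {"tx":0.22,"ty":1,"tz":0,"wx":0,"wy":0,"wz":0,"grip":-1},
  {"tx":0,"ty":0,"tz":0,"wx":0,"wy":0,"wz":0,"grip":-1},
  {"tx":0,"ty":0,"tz":0,"wx":0,"wy":0,"wz":0,"grip":-1},
])

```text
time: 8.48
position: [0.5361, 0.3735, 0.1703]
tcp_rot: [-179.9, 0.0, 171.0]
ft_force: [-0.7, -0.3, -0.2]
opening: 0.0936
grip_force: 0.0
```

```bash
python3 jar.py; python3 - <<'E'
from fit import *
T=tool(); im=arm.get_image("wrist"); w=world(im,T); f=im["frame"]; cv2.imwrite("pics/w3.png",f)
S=cv2.cvtColor(f,cv2.COLOR_BGR2HSV)[...,1]; X,Y,Z=w[...,0],w[...,1],w[...,2]
m=(im["depth"]>0)&(Z>.036)&(Z<.055)&(S<90)&(X>.4)&(X<.62)&(Y>.32)&(Y<.44); p=w[m]
print(T.round(4),len(p),rect(p),np.median(p[:,2]))
for x in np.arange(.44,.61,.02):
    q=p[abs(p[:,0]-x)<.004]
    if len(q): print(x.round(2),q[:,1].min().round(4),q[:,1].max().round(4),np.median(q[:,2]).round(4))
E
```

```text
scene 405 ((544.6975708007812, -9.53372859954834), 53.11179733276367)
side 357 ((536.6240234375, -10.9224853515625), 52.08634948730469)
[[-9.876e-01  1.571e-01  2.000e-04  5.365e-01]
 [ 1.571e-01  9.876e-01 -1.200e-03  3.730e-01]
 [-4.000e-04 -1.100e-03 -1.000e+00  1.705e-01]
 [ 0.000e+00  0.000e+00  0.000e+00  1.000e+00]] 5980 ((515.3831176757812, 382.80072021484375), (37.12813949584961, 168.1473846435547), 81.74027252197266) 0.04642266043258958
0.44 0.3755 0.4045 0.041
0.46 0.3721 0.41 0.0477
0.48 0.3688 0.4063 0.0468
0.5 0.3709 0.3982 0.047
0.52 0.3675 0.3953 0.0464
0.54 0.3643 0.3915 0.0462
0.56 0.361 0.3887 0.0463
0.58 0.3577 0.3858 0.0464
0.6 0.3576 0.3819 0.0455
```

>>> apply_moves([
  {"tx":0,"ty":0.23,"tz":1,"wx":0,"wy":0,"wz":0,"grip":-1},
  {"tx":0,"ty":0,"tz":1,"wx":0,"wy":0,"wz":0,"grip":-1},
  {"tx":0,"ty":0,"tz":1,"wx":0,"wy":0,"wz":0,"grip":-1},
  {"tx":0,"ty":0,"tz":1,"wx":0,"wy":0,"wz":0,"grip":-1},
  {"tx":0,"ty":0,"tz":1,"wx":0,"wy":0,"wz":0,"grip":-1},
  {"tx":0,"ty":0,"tz":0.5,"wx":0,"wy":0,"wz":0,"grip":-1},
  {"tx":0,"ty":0,"tz":0.5,"wx":0,"wy":0,"wz":0,"grip":-1},
  {"tx":0,"ty":0,"tz":0,"wx":0,"wy":0,"wz":0,"grip":-1},
  {"tx":0,"ty":0,"tz":0,"wx":0,"wy":0,"wz":0,"grip":1},
  {"tx":0,"ty":0,"tz":0,"wx":0,"wy":0,"wz":0,"grip":1},
  {"tx":0,"ty":0,"tz":0,"wx":0,"wy":0,"wz":0,"grip":1},
  {"tx":0,"ty":0,"tz":0,"wx":0,"wy":0,"wz":0,"grip":1},
])

```text
time: 10.12
position: [0.5369, 0.3805, 0.0207]
tcp_rot: [180.0, 0.0, 171.1]
ft_force: [0.1, 0.2, -0.6]
opening: 0.0572
grip_force: 0.0
```

>>> apply_moves([
  {"tx":0,"ty":0,"tz":0,"wx":0,"wy":0,"wz":0,"grip":1},
  {"tx":0,"ty":0,"tz":0,"wx":0,"wy":0,"wz":0,"grip":1},
  {"tx":0,"ty":0,"tz":0,"wx":0,"wy":0,"wz":0,"grip":1},
])

```text
time: 10.5
position: [0.5368, 0.3802, 0.0204]
tcp_rot: [-180.0, -0.0, 171.1]
ft_force: [0.3, 0.1, -0.1]
opening: 0.028
grip_force: 30.2
```

>>> apply_moves([
  {"tx":0,"ty":0,"tz":-0.3,"wx":0,"wy":0,"wz":0,"grip":1},
  {"tx":0,"ty":0,"tz":-0.6,"wx":0,"wy":0,"wz":0,"grip":1},
  {"tx":0,"ty":0,"tz":-0.9,"wx":0,"wy":0,"wz":0,"grip":1},
  {"tx":0,"ty":0,"tz":-0.9,"wx":0,"wy":0,"wz":0,"grip":1},
  {"tx":0,"ty":0,"tz":-0.9,"wx":0,"wy":0,"wz":0,"grip":1},
  {"tx":0,"ty":0,"tz":-0.9,"wx":0,"wy":0,"wz":-0.27,"grip":1},
  {"tx":0,"ty":0,"tz":-0.9,"wx":0,"wy":0,"wz":-0.3,"grip":1},
  {"tx":0,"ty":0,"tz":-0.9,"wx":0,"wy":0,"wz":0,"grip":1},
  {"tx":-0.4,"ty":-0.5,"tz":-0.7,"wx":0,"wy":0,"wz":0,"grip":1},
  {"tx":-0.7,"ty":-0.8,"tz":0,"wx":0,"wy":0,"wz":0,"grip":1},
  {"tx":-0.7,"ty":-0.8,"tz":0,"wx":0,"wy":0,"wz":0,"grip":1},
  {"tx":-0.7,"ty":-0.8,"tz":0,"wx":0,"wy":0,"wz":0,"grip":1},
])

```text
time: 12.0
position: [0.5939, 0.3003, 0.1961]
tcp_rot: [-180.0, 0.0, 174.9]
ft_force: [-0.3, 0.8, -2.5]
opening: 0.0277
grip_force: 30.0
```

>>> apply_moves([
  {"tx":-0.7,"ty":-0.8,"tz":0,"wx":0,"wy":0,"wz":0,"grip":1},
  {"tx":-0.7,"ty":-0.8,"tz":0,"wx":0,"wy":0,"wz":0,"grip":1},
  {"tx":-0.7,"ty":-0.8,"tz":0,"wx":0,"wy":0,"wz":0,"grip":1},
  {"tx":-0.7,"ty":-0.8,"tz":0,"wx":0,"wy":0,"wz":0,"grip":1},
  {"tx":-0.3,"ty":-0.8,"tz":0,"wx":0,"wy":0,"wz":0,"grip":1},
  {"tx":0,"ty":-0.8,"tz":0,"wx":0,"wy":0,"wz":0,"grip":1},
  {"tx":0,"ty":-0.8,"tz":0,"wx":0,"wy":0,"wz":0,"grip":1},
  {"tx":0,"ty":-0.8,"tz":0,"wx":0,"wy":0,"wz":0,"grip":1},
  {"tx":0,"ty":-0.8,"tz":0,"wx":0,"wy":0,"wz":0,"grip":1},
  {"tx":0,"ty":-0.8,"tz":0,"wx":0,"wy":0,"wz":0,"grip":1},
  {"tx":0,"ty":-0.3,"tz":0,"wx":0,"wy":0,"wz":0,"grip":1},
  {"tx":0,"ty":0,"tz":0,"wx":0,"wy":0,"wz":0,"grip":1},
])

```text
time: 13.5
position: [0.6519, 0.0888, 0.1955]
tcp_rot: [180.0, 0.0, 174.9]
ft_force: [-0.2, 0.2, -0.6]
opening: 0.0278
grip_force: 30.0
```

```bash
python3 - <<'E'
from fit import *
T=tool(); im=arm.get_image("wrist"); w=world(im,T); f=im["frame"]; cv2.imwrite("pics/w4.png",f)
print(T.round(4))
t=(w-T[:3,3])@T[:3,:3]; m=(im["depth"]>0)&(t[...,0]>.015)&(t[...,0]<.15)&(abs(t[...,1])<.03)&(t[...,2]>-.04)&(t[...,2]<.02)
p=t[m]; print(len(p),p[:,0].max())
for x in np.arange(.02,.12,.01):
    q=p[abs(p[:,0]-x)<.004]
    if len(q): print(x.round(3),q[:,1].min().round(4),q[:,1].max().round(4),np.median(q[:,2]).round(4))
E
```

```text
[[-9.961e-01  8.820e-02  1.000e-04  6.519e-01]
 [ 8.820e-02  9.961e-01  3.000e-04  8.880e-02]
 [-1.000e-04  3.000e-04 -1.000e+00  1.955e-01]
 [ 0.000e+00  0.000e+00  0.000e+00  1.000e+00]]
14370 0.10636443397411684
0.02 -0.0146 0.0134 -0.0258
0.03 -0.0144 0.0131 -0.026
0.04 -0.0147 0.0129 -0.0266
0.05 -0.0195 0.0183 -0.0254
0.06 -0.0198 0.018 -0.0269
0.07 -0.0197 0.0183 -0.0271
0.08 -0.0196 0.0183 -0.0271
0.09 -0.02 0.0181 -0.0256
0.1 -0.0124 0.0113 -0.0194
0.11 -0.0053 0.0058 -0.0158
```

View pics/w4.png

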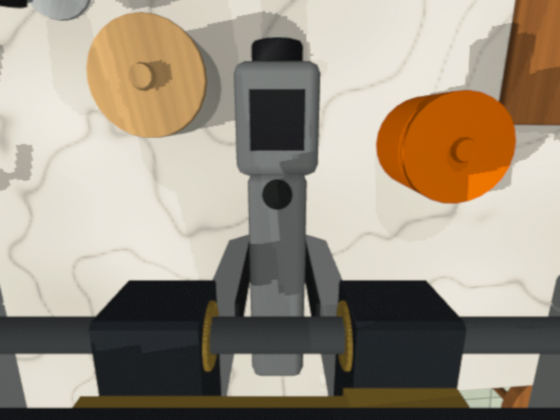

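The wand is straight and level in the grip at (277,40)-(277,370). The jar at (147,75) is well off the sight line. I'll lower to disc height and hold.

>>> apply_moves([
  {"tx":0,"ty":0.08,"tz":0.6,"wx":0,"wy":0,"wz":0,"grip":1},
  {"tx":0,"ty":0,"tz":0.8,"wx":0,"wy":0,"wz":0,"grip":1},
  {"tx":0,"ty":0,"tz":0.8,"wx":0,"wy":0,"wz":0,"grip":1},
  {"tx":0,"ty":0,"tz":0.8,"wx":0,"wy":0,"wz":0,"grip":1},
  {"tx":0,"ty":0,"tz":0.8,"wx":0,"wy":0,"wz":0,"grip":1},
  {"tx":0,"ty":0,"tz":0.8,"wx":0,"wy":0,"wz":0,"grip":1},
  {"tx":0,"ty":0,"tz":0.38,"wx":0,"wy":0,"wz":0,"grip":1},
  {"tx":0,"ty":0,"tz":0,"wx":0,"wy":0,"wz":0,"grip":1},
])

```text
time: 14.55
position: [0.6513, 0.0917, 0.0698]
tcp_rot: [-180.0, -0.1, 175.0]
ft_force: [0.5, 0.1, -0.5]
opening: 0.0281
grip_force: 30.0
```

```bash
python3 - <<'E'
from fit import *
T=tool(); print(T[:3,3].round(4))
ims={n:arm.get_image(n) for n in("scene","side","wrist")}
L=T[:3,3]+.106*T[:3,0]-.009*T[:3,2]; D=L+.08*T[:3,0]; print("lens",L.round(4),"aim",D.round(4))
for n in("scene","side"):
    im=ims[n]; f=im["frame"].copy()
    pj=lambda P:cv2.projectPoints(np.array([P]),np.array(im["rvec"],float),np.array(im["tvec"],float),im["intrinsics"],None)[0].ravel()
    print(n,pj(L),pj(D))
    w=world(im); X,Y,Z=w[...,0],w[...,1],w[...,2]
    k=(X>.44)&(X<.49)&(Y>.07)&(Y<.14)&(Z>.055)&(Z<.105)&(f.max(-1)<55)
    if k.sum(): print(" disc px",np.argwhere(k).mean(0)[::-1],k.sum(),w[k].mean(0))
    u,v=pj(D).astype(int); cv2.circle(f,(u,v),1,(0,0,255),-1); u2,v2=pj(L).astype(int); cv2.circle(f,(u2,v2),1,(0,255,0),-1)
    ims[n]["c"]=cv2.resize(f[v-40:v+60,u-50:u+80],(520,400)) if n=="scene" else cv2.resize(f[v-40:v+60,u-30:u+40],(280,400))
cv2.imwrite("pics/c5.png",np.hstack([ims["scene"]["c"],ims["side"]["c"]]))
# barrel in wrist view, tool frame
im=ims["wrist"]; w=world(im,T); t=(w-T[:3,3])@T[:3,:3]
m=(im["depth"]>0)&(w[...,2]>.085)&(w[...,2]<.12)&(t[...,0]>.17)&(t[...,0]<.26)&(abs(t[...,1])<.05); p=t[m]; print(len(p))
for x in np.arange(.17,.26,.01):
    q=p[abs(p[:,0]-x)<.004]
    if len(q): print(x.round(3),q[:,1].min().round(4),q[:,1].max().round(4),q[:,2].min().round(4))
E
```

```text
[0.6513 0.0917 0.0698]
lens [0.5457 0.1009 0.079 ] aim [0.466  0.1078 0.0792]
scene [296.07147109 206.69705413] [284.75731954 194.46896198]
 disc px [283.38235294 193.67647059] 34 [0.46626283 0.10188236 0.0849427 ]
side [287.90474134 190.90557005] [265.01271214 193.66134709]
0
```

View pics/c5.png

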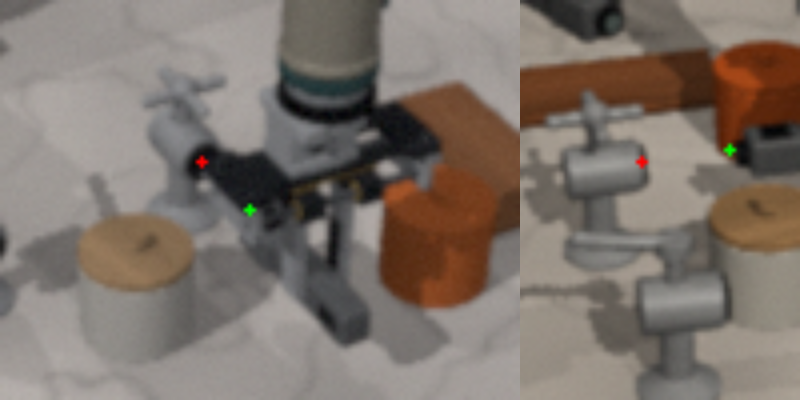

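The aim point (red) falls on the disc in both views. In the scene it is 0.5 px from the disc centre measured earlier, and the lens stands about 80 mm out. I'll hold still.

>>> apply_moves([
  {"tx":0,"ty":0,"tz":0,"wx":0,"wy":0,"wz":0,"grip":1},
  {"tx":0,"ty":0,"tz":0,"wx":0,"wy":0,"wz":0,"grip":1},
  {"tx":0,"ty":0,"tz":0,"wx":0,"wy":0,"wz":0,"grip":1},
  {"tx":0,"ty":0,"tz":0,"wx":0,"wy":0,"wz":0,"grip":1},
  {"tx":0,"ty":0,"tz":0,"wx":0,"wy":0,"wz":0,"grip":1},
  {"tx":0,"ty":0,"tz":0,"wx":0,"wy":0,"wz":0,"grip":1},
  {"tx":0,"ty":0,"tz":0,"wx":0,"wy":0,"wz":0,"grip":1},
  {"tx":0,"ty":0,"tz":0,"wx":0,"wy":0,"wz":0,"grip":1},
  {"tx":0,"ty":0,"tz":0,"wx":0,"wy":0,"wz":0,"grip":1},
  {"tx":0,"ty":0,"tz":0,"wx":0,"wy":0,"wz":0,"grip":1},
  {"tx":0,"ty":0,"tz":0,"wx":0,"wy":0,"wz":0,"grip":1},
  {"tx":0,"ty":0,"tz":0,"wx":0,"wy":0,"wz":0,"grip":1},
])

```text
time: 16.2
position: [0.652, 0.0912, 0.0709]
tcp_rot: [-180.0, -0.0, 175.0]
ft_force: [0.1, 0.5, -1.6]
opening: 0.0276
grip_force: 30.0
```

>>> apply_moves([
  {"tx":0,"ty":0,"tz":0,"wx":0,"wy":0,"wz":0,"grip":1},
  {"tx":0,"ty":0,"tz":0,"wx":0,"wy":0,"wz":0,"grip":1},
  {"tx":0,"ty":0,"tz":0,"wx":0,"wy":0,"wz":0,"grip":1},
  {"tx":0,"ty":0,"tz":0,"wx":0,"wy":0,"wz":0,"grip":1},
  {"tx":0,"ty":0,"tz":0,"wx":0,"wy":0,"wz":0,"grip":1},
  {"tx":0,"ty":0,"tz":0,"wx":0,"wy":0,"wz":0,"grip":1},
  {"tx":0,"ty":0,"tz":-0.5,"wx":0,"wy":0,"wz":0,"grip":1},
  {"tx":0,"ty":0,"tz":-0.9,"wx":0,"wy":0,"wz":0,"grip":1},
  {"tx":0,"ty":0,"tz":-0.9,"wx":0,"wy":0,"wz":0,"grip":1},
  {"tx":0,"ty":0,"tz":-0.9,"wx":0,"wy":0,"wz":0,"grip":1},
  {"tx":0,"ty":0,"tz":-0.9,"wx":0,"wy":0,"wz":0,"grip":1},
  {"tx":0,"ty":0,"tz":-0.9,"wx":0,"wy":0,"wz":0,"grip":1},
])

```text
time: 17.7
position: [0.6521, 0.0912, 0.1978]
tcp_rot: [180.0, 0.1, 175.0]
ft_force: [0.1, 0.7, -1.4]
opening: 0.0278
grip_force: 30.0
```

>>> apply_moves([
  {"tx":0,"ty":0.5,"tz":0,"wx":0,"wy":0,"wz":0,"grip":1},
  {"tx":0.2,"ty":0.8,"tz":0,"wx":0,"wy":0,"wz":0,"grip":1},
  {"tx":0.4,"ty":0.8,"tz":0,"wx":0,"wy":0,"wz":0,"grip":1},
  {"tx":0.5,"ty":0.8,"tz":0,"wx":0,"wy":0,"wz":0,"grip":1},
  {"tx":0.5,"ty":0.8,"tz":0,"wx":0,"wy":0,"wz":0,"grip":1},
  {"tx":0.5,"ty":0.8,"tz":0,"wx":0,"wy":0,"wz":0,"grip":1},
  {"tx":0.5,"ty":0.8,"tz":0,"wx":0,"wy":0,"wz":0,"grip":1},
  {"tx":0.5,"ty":0.8,"tz":0,"wx":0,"wy":0,"wz":0,"grip":1},
  {"tx":0.5,"ty":0.8,"tz":0,"wx":0,"wy":0,"wz":0,"grip":1},
  {"tx":0.5,"ty":0.8,"tz":0,"wx":0,"wy":0,"wz":0,"grip":1},
  {"tx":0.5,"ty":0.8,"tz":0,"wx":0,"wy":0,"wz":0,"grip":1},
  {"tx":0.5,"ty":0.8,"tz":0,"wx":0,"wy":0,"wz":0,"grip":1},
])

```text
time: 19.2
position: [0.5446, 0.3353, 0.196]
tcp_rot: [180.0, 0.0, 175.0]
ft_force: [-0.5, 0.7, -2.3]
opening: 0.0277
grip_force: 30.0
```

>>> apply_moves([
  {"tx":0.5,"ty":0.8,"tz":0,"wx":0,"wy":0,"wz":0,"grip":1},
  {"tx":0.4,"ty":0.8,"tz":0,"wx":0,"wy":0,"wz":0,"grip":1},
  {"tx":0,"ty":0.3,"tz":0,"wx":0,"wy":0,"wz":0,"grip":1},
  {"tx":0,"ty":0,"tz":0.5,"wx":0,"wy":0,"wz":0,"grip":1},
  {"tx":0,"ty":0,"tz":0.9,"wx":0,"wy":0,"wz":0,"grip":1},
  {"tx":0,"ty":0,"tz":0.9,"wx":0,"wy":0,"wz":0,"grip":1},
  {"tx":0,"ty":0,"tz":0.9,"wx":0,"wy":0,"wz":0,"grip":1},
  {"tx":0,"ty":0,"tz":0.9,"wx":0,"wy":0,"wz":0,"grip":1},
  {"tx":0,"ty":0,"tz":0.9,"wx":0,"wy":0,"wz":0,"grip":1},
  {"tx":0,"ty":0,"tz":0.9,"wx":0,"wy":0,"wz":0,"grip":1},
  {"tx":0,"ty":0,"tz":0.6,"wx":0,"wy":0,"wz":0,"grip":1},
  {"tx":0,"ty":0,"tz":0,"wx":0,"wy":0,"wz":0,"grip":1},
])

```text
time: 20.7
position: [0.5266, 0.3817, 0.0319]
tcp_rot: [-179.9, -0.1, 174.9]
ft_force: [0.1, 0.3, -0.0]
opening: 0.028
grip_force: 30.0
```

>>> apply_moves([
  {"tx":0,"ty":0,"tz":0.14,"wx":0,"wy":0,"wz":0,"grip":1},
  {"tx":0,"ty":0,"tz":0.12,"wx":0,"wy":0,"wz":0,"grip":1},
  {"tx":0,"ty":0,"tz":0.1,"wx":0,"wy":0,"wz":0,"grip":1},
  {"tx":0,"ty":0,"tz":0.06,"wx":0,"wy":0,"wz":0,"grip":1},
  {"tx":0,"ty":0,"tz":0,"wx":0,"wy":0,"wz":0,"grip":1},
])

```text
time: 21.32
position: [0.527, 0.3832, 0.023]
tcp_rot: [180.0, -0.0, 175.0]
ft_force: [-0.6, -0.1, -1.6]
opening: 0.0277
grip_force: 30.0
```

>>> apply_moves([
  {"tx":0,"ty":0,"tz":0.06,"wx":0,"wy":0,"wz":0,"grip":1},
  {"tx":0,"ty":0,"tz":0.05,"wx":0,"wy":0,"wz":0,"grip":1},
  {"tx":0,"ty":0,"tz":0,"wx":0,"wy":0,"wz":0,"grip":1},
  {"tx":0,"ty":0,"tz":0,"wx":0,"wy":0,"wz":0,"grip":1},
])

```text
time: 21.82
position: [0.5271, 0.3833, 0.0204]
tcp_rot: [180.0, 0.0, 175.0]
ft_force: [-0.9, -0.1, 2.0]
opening: 0.0279
grip_force: 30.0
```

The force turned upward, so the wand is on the board. I'll release and rise.

>>> apply_moves([
  {"tx":0,"ty":0,"tz":0,"wx":0,"wy":0,"wz":0,"grip":-1},
  {"tx":0,"ty":0,"tz":0,"wx":0,"wy":0,"wz":0,"grip":-1},
  {"tx":0,"ty":0,"tz":0,"wx":0,"wy":0,"wz":0,"grip":-1},
  {"tx":0,"ty":0,"tz":0,"wx":0,"wy":0,"wz":0,"grip":-1},
  {"tx":0,"ty":0,"tz":0,"wx":0,"wy":0,"wz":0,"grip":-1},
  {"tx":0,"ty":0,"tz":-0.5,"wx":0,"wy":0,"wz":0,"grip":-1},
  {"tx":0,"ty":0,"tz":-1,"wx":0,"wy":0,"wz":0,"grip":-1},
  {"tx":0,"ty":0,"tz":-1,"wx":0,"wy":0,"wz":0,"grip":-1},
  {"tx":0,"ty":0,"tz":-1,"wx":0,"wy":0,"wz":0,"grip":-1},
  {"tx":0,"ty":0,"tz":-1,"wx":0,"wy":0,"wz":0,"grip":-1},
  {"tx":0,"ty":0,"tz":-1,"wx":0,"wy":0,"wz":0,"grip":-1},
  {"tx":0,"ty":0,"tz":-1,"wx":0,"wy":0,"wz":0,"grip":-1},
])

```text
time: 23.32
position: [0.5271, 0.3833, 0.1846]
tcp_rot: [180.0, 0.0, 175.0]
ft_force: [1.3, 1.3, 0.5]
opening: 0.094
grip_force: 0.0
```

>>> apply_moves([
  {"tx":0,"ty":0,"tz":-0.5,"wx":0,"wy":0,"wz":0,"grip":-1},
  {"tx":0,"ty":0,"tz":0,"wx":0,"wy":0,"wz":0,"grip":-1},
  {"tx":0,"ty":0,"tz":0,"wx":0,"wy":0,"wz":0,"grip":-1},
])

```text
time: 23.7
position: [0.5265, 0.3828, 0.1943]
tcp_rot: [-179.9, -0.1, 175.0]
ft_force: [-0.8, 0.6, -0.1]
opening: 0.0939
grip_force: 0.0
```

```bash
python3 jar.py; python3 - <<'E'
from fit import *
T=tool(); im=arm.get_image("wrist"); w=world(im,T); f=im["frame"]; cv2.imwrite("pics/w6.png",f)
S=cv2.cvtColor(f,cv2.COLOR_BGR2HSV)[...,1]; X,Y,Z=w[...,0],w[...,1],w[...,2]
p=w[(im["depth"]>0)&(Z>.036)&(Z<.055)&(S<90)&(X>.4)&(X<.62)&(Y>.32)&(Y<.44)]
print(T[:3,3],len(p),rect(p),np.median(p[:,2]))
E
```

```text
scene 405 ((541.7749633789062, -7.541244983673096), 50.290122985839844)
side 358 ((540.8419189453125, -9.240144729614258), 52.20248794555664)
[0.52641456 0.38281239 0.19403754] 5178 ((506.0456237792969, 384.73284912109375), (36.7200927734375, 168.88926696777344), 85.88460540771484) 0.04637613047354358
```

View pics/w6.png

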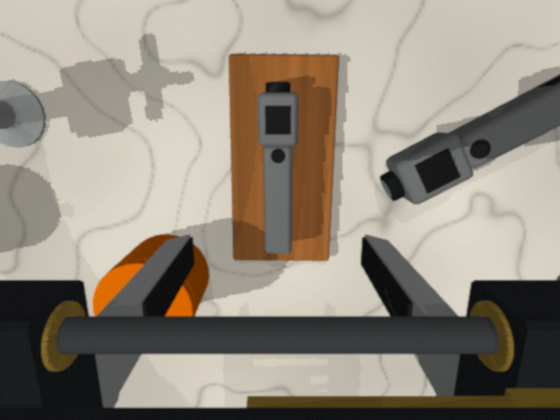

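The wand lies flat and display up in the middle of the board, from (278,85) to (277,252). The jar stands about 110 mm to the side, and the gripper is clear.

```bash
python3 -c "
from workcell import arm
print(arm.hand_in())"
```

```text
the job is handed in; nothing more can be done
None
```

I handed the job in at about 24 s (no verdict came back): the jar was slid about 110 mm aside, the lens was held about 80 mm from the cross valve's disc for over 2 s, and the wand is back flat on its board, display up.

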